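Snap the retaining clip onto a tube mixer's spindle

ROBOT

A 6-joint arm with a two-finger parallel gripper is mounted at the origin on the work surface. World frame = base frame: x ahead of the robot, y to its left, z up, the work surface at z = 0. Lengths are in m, angles in rad, forces in N, time in s.
With the tool pointing down it reaches from about 0.425 to 1.125 m from the base axis. Payload 14.9 kg.
Tool frame: the origin (TCP) lies midway between the tips of the shut fingers; the grasp point (between the pads) lies 19 mm behind it; z points along the fingers, y is the line along which they close (so a half turn about z gives the same grasp; the last joint's range is limited). The gripper opens to 91 mm and grips with 3 to 60 N. Pads are 32 mm wide; open, the fingers measure 118 mm over their backs; the gripper's body (76 mm by 178 mm) begins 60 mm behind the grasp point.
Start: joints at [-0.033, 0.379, 1.734, -0, 1.028, -0.033], TCP at [0.7, -0, 0.214] pointing down, gripper open.
Joint ranges: [-2.77, 2.77], [-0.74, 2.19], [0, 2.66], [-1.06, 4.2], [0.31, 2.87], [-3.08, 3.08]. Speed limits (rad/s): [1.89, 1.89, 2.39, 3.14, 3.14, 3.14].

INTERFACE

Orientations are given as a 3x3 rotation matrix whose columns are the frame's x, y, z axes.
In Python, from plant import bot gives the robot as it stands.
- The arm moves only by the tool drive_tool, never from a script. Its argument "increments" is a list of rows, each a list of 6 numbers: the shift along the world's x, y, z in m, then the turn, a rotation vector about the world's x, y, z in rad. In form: [[tx, ty, tz, wx, wy, wz], ...]. A call has 1 to 20 rows; each row is the pose to reach, as a shift and turn from the pose commanded when the call began; what a row does not reach only later rows make up. A row lasts 1/10 s, in which the tool goes at most 50 mm and 8.59 degrees, less where a joint would pass 70% of its speed; a pose out of reach is approached as far as the arm can. A call with a gripper value outside its range is refused whole. "grip" is the closure, from -1 (fully open) to 1 (shut), set as the call begins (left out, the last holds). The fingers move at their own pace and stop on an object; the grip force is fixed at half the most. Time passes only in rows, so rows that repeat a pose let the fingers close. It gives the time, the measured TCP pose, the force, the opening and the grip force at its end, in the units of the state.
- bot.read_state(): the state, without advancing time (a new reading comes with each control period).
- bot.get_image(name): name is "scene" or "side" or "wrist"; returns a dict with "frame" (400x640x3 uint8, red, green, blue), "range_z" (400x640 float32, m along the optical axis (not along the pixel's ray), 0 where there is no reading), "fx", "fy", "cx", "cy" (pixels), "dist_coeffs" ([k1, k2, p1, p2, k3] as OpenCV has them; the pictures are not rectified), "rvec" (rotation vector, rad) and "tvec" (3), from world to camera coordinates, as OpenCV has them; the wrist camera has in their place "hand_eye" (4x4, takes a point from camera to tool coordinates, whose origin is the TCP and whose axes are the flange's). Camera axes: x right, y down, z forward; pixel columns grow to the right and rows downward; lengths in m; the calibration is good to about 2 mm. A picture is of the moment at which its call begins: read the wrist's pose just before it.
- bot.sign_off(): hands the job in; it is judged then, once.
The state is a dict: "t": time; "joints": joint angles; "qvel": joint speeds; "tau": joint torques, N m; "tool_pos": TCP position; "tool_rot": TCP orientation; "force": force on the tool from outside, world axes, zero at the start; "ft_torque": the same for the moment, N m; "opening": finger opening in m; "gripper_force": force on a finger pad.
Only numpy, scipy, OpenCV 4.12 (cv2) and the standard library are available. Lean on these libraries where they do the work, as an engineer would, in place of code of your own. Each camera call takes 0.05 s, during which the arm holds its last target. There are 200 camera calls.

TASK

The sample mixer's carousel still lacks its retaining clip: the split steel clip lies flat on the carousel disc in front of the spindle, its open mouth facing the spindle. Take the fork tool from the tray, push the clip sideways with the fork's two tines until it snaps round the spindle, and press it firmly home against the neck, with about 18 N (at least 12, never more than 25); do not touch the clip with the gripper. Then stand the fork tool upright back in the tray and let go. Leave the scraper and everything else on the bench where it is.

Things in the scene. Friction and masses are not known exactly. Their poses are not given: they have to be found in the camera images.
- mixer: Fixed tube mixer: white base 200 x 200 x 45 mm, on it a grey carousel disc, 190 mm across, its flat top 60 mm above the bench. Sample tubes rising 24 mm above the disc stand round its rear (+x) half, 78 mm from the spindle. Origin: under the spindle, at bench height; z up; the clip goes on moving roughly along the mixer's +x.
- spindle (a point): On the axis of the mixer's upright steel spindle, level with the disc's flat top; axes as the mixer's. The neck (the groove) is 18 mm in diameter and reaches 9 mm above the disc; over it a head 28 mm in diameter and 9 mm thick, its top 18 mm above the disc.
- clip_center (a point): Centre of the split steel clip's round opening; clip 44 g, 5 mm thick, flat on the disc; the point is 2.5 mm above the disc. Seated, it lies on the spindle axis. x points out of the mouth, z up. Two sprung arms reach to x = +13.5 mm, 34 mm over all, with bumps at x = +8.8 mm, 12 mm apart. Starts 33 to 41 mm short of the axis, up to 10 mm aside, turned up to 0.2 rad.
- clip_back (a point): Middle of the rear face of the clip's flat back bar (34 mm wide), 19 mm behind the clip's centre. A tail 10 mm wide runs 12 mm further back. The bumps meet the neck with the clip centre 17 mm short of the axis; pushing on takes up to about 13 N; some 6 mm short it springs home by itself, ahead of the fork, and stops hard (back bar on neck) with about 1 mm of play.
- fork_grip (a point): Centre of the fork tool's upright black handle, 50 mm above the tool's underside. The handle is 30 mm (x) by 12 mm (y), from 6 to 80 mm above the underside: pinch it across the 12 mm. x points to the tines, z up. About 150 g; stands on its flat steel foot, 6 mm thick, 40 mm wide, from 15 mm behind this point to 35 mm ahead, where the tines begin.
- fork_tips (a point): Midway between the ends of the fork's two tines, 3 mm above the underside, 57 mm ahead of the handle's centre and 47 mm below it; axes as the handle's. Each tine is 10 mm wide, 6 mm thick, 22 mm long; the gap of 16 mm between them straddles the clip's tail and their ends push its back bar.
- scraper_grip (a point): Centre of the handle of a scraper, 50 mm above its underside: same handle and foot as the fork tool, but ending in one straight solid bar 56 mm wide instead of two tines. It stands in the same tray. Leave it alone.
- tray: Shallow fixed aluminium tray, 130 mm (x) by 240 mm (y), rim 14 mm high, walls 4 mm, floor 4 mm thick; origin at the centre of its underside. The two tools stand in it about 110 mm apart along its y, either one on either side.
Mind the look-alikes: they are no part of the job. Leave any blue look-alike of the part that bears clip_center alone.

How it is judged:
By the outcome, as a careful person would: the job done as asked, in the order asked, and still so for the second after the job is handed in, with the robot touching nothing.
It also fails if it takes over 72 s, if anything falls off the work surface, if the arm or the gripper's body presses on something with over 40 N, if the wrist force passes 120 N, or if a joint passes its speed limit or range.

## Working session

There is one attempt and no reset: what is moved stays moved. The work goes in short steps, Python scripts to look and compute and a tool call to move; the robot and the scene stay as the last step left them, time stands still between calls to the robot, and variables do not carry over. Pictures are saved under pics/ and viewed, at most 14 in all, crops included, and the job is handed in when it is done.

Besides the shell and the picture viewer there is one more tool, called after "Emit:" as a command line: name --pt "numbers of a row" for each row, then --argument value for the rest. drive_tool: Moves the arm, as the interface text tells. Its arguments: {"type":"object","properties":{"increments":{"type":"array"},"grip":{"type":"number"}},"required":["increments"]}

```bash
mkdir -p pics; cat > h.py <<'E'
import numpy as np, cv2
from plant import bot
def grab(n):
    s=bot.read_state(); im=bot.get_image(n)
    K=np.array([[im['fx'],0,im['cx']],[0,im['fy'],im['cy']],[0,0,1]]); d=np.array(im['dist_coeffs'])
    if 'hand_eye' in im and im['hand_eye'] is not None:
        T=np.eye(4);T[:3,:3]=s['tool_rot'];T[:3,3]=s['tool_pos'];T=T@np.array(im['hand_eye']);R=T[:3,:3];o=T[:3,3]
    else:
        R=cv2.Rodrigues(np.array(im['rvec'],float))[0].T;o=-R@np.array(im['tvec'],float).ravel()
    return dict(f=im['frame'],z=im['range_z'],K=K,d=d,R=R,o=o)
def rays(c,px):
    p=cv2.undistortPoints(np.array(px,float).reshape(-1,1,2),c['K'],c['d']).reshape(-1,2)
    return np.c_[p,np.ones(len(p))]@c['R'].T
def plane(c,px,h):
    r=rays(c,px); return c['o']+r*((h-c['o'][2])/r[:,2])[:,None]
def cloud(c):
    v,u=np.mgrid[0:400,0:640]; px=np.c_[u.ravel(),v.ravel()]
    return (c['o']+rays(c,px)*c['z'].reshape(-1,1)).reshape(400,640,3)
def save(n,f): cv2.imwrite('pics/'+n,f[...,::-1])
E
python3 - <<'E'
from h import *
import pickle
fs=[grab(n) for n in('scene','side','wrist')]
pickle.dump(fs,open('f0.pkl','wb'))
for n,c in zip(('scene','side','wrist'),fs): save(n+'0.png',c['f']); print(n,c['o'],c['R'][:,2])
s=bot.read_state();print(s['t'],s['tool_rot'],s['force'],s['opening'])
E
```

```text
scene [ 1.15684915 -0.15386286  0.82772472] [-0.60135785  0.22521057 -0.76658263]
side [ 0.24422138 -0.48735214  0.47887835] [ 0.40967668  0.71985194 -0.56033758]
wrist [0.70131702 0.07619937 0.38417068] [-6.69358388e-04 -2.71413552e-01 -9.62462589e-01]
0.15 [[-5.63671044e-05  9.99999626e-01 -8.63038921e-04]
 [ 9.99999998e-01  5.63804222e-05  1.54069557e-05]
 [ 1.54556084e-05 -8.63038051e-04 -9.99999627e-01]] [-0.0345224   0.41920368 -0.30862014] 0.09157409847404348
```

View pics/scene0.png

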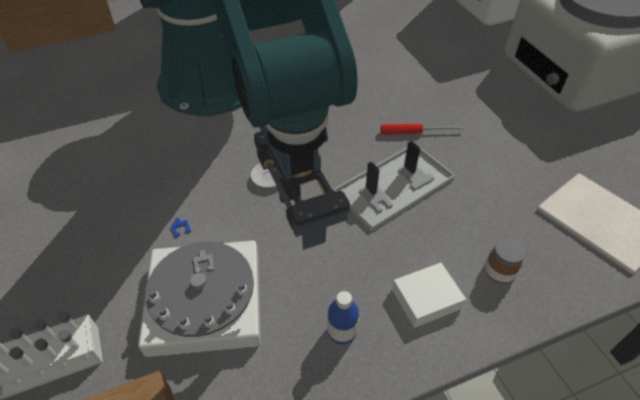

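View pics/wrist0.png

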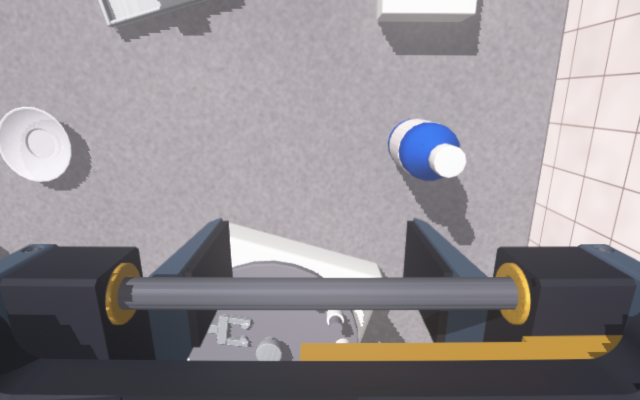

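View pics/side0.png

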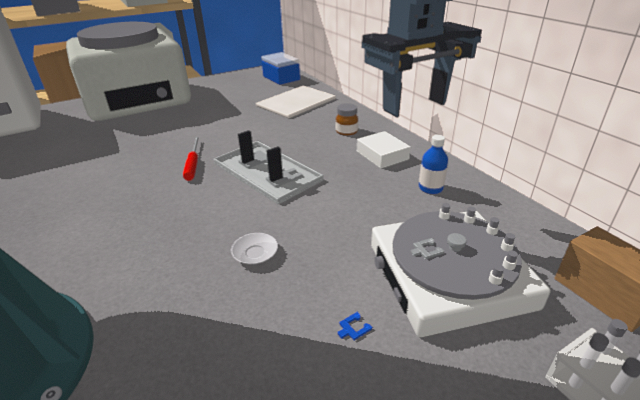

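The scene picture shows the mixer at about (200,290), the steel clip at (203,262), and the blue look-alike at (180,228), which I leave alone. Two black-handled tools stand in the tray: (372,178), which seems to have two tines at (380,200), and (412,158), which seems to end in a solid bar at (420,180). The first fits the fork. I'll check this in an enlarged crop while measuring.

```bash
python3 - <<'E'
from h import *
import pickle
fs=pickle.load(open('f0.pkl','rb'))
def fit_circle(p):
    A=np.c_[2*p,np.ones(len(p))];s=np.linalg.lstsq(A,(p**2).sum(1),rcond=None)[0];return s[:2],np.sqrt(s[2]+s[0]**2+s[1]**2)
for n,c in zip(('scene','side','wrist'),fs):
    P=cloud(c);c['P']=P; V=c['z']>0; f=c['f'].astype(int)
    if n=='wrist':
        V[240:]=V[240:]&False
    X,Y,Z=P[...,0],P[...,1],P[...,2]
    print(n,'bench z',np.median(Z[V&(abs(Z)<.02)]))
    # handles
    m=V&(Z>.03)&(Z<.1)&(f.max(2)<60)&(Y>.05)&(X>.3)&(X<.95)
    k,l,st,ce=cv2.connectedComponentsWithStats(m.astype(np.uint8))
    for i in range(1,k):
        if st[i,4]>40:
            q=P[l==i];t=q[q[:,2]>q[:,2].max()-.006]
            print(' handle',ce[i],st[i,4],'mean',q.mean(0).round(4),'top',t.mean(0).round(4),t[:,:2].min(0).round(4),t[:,:2].max(0).round(4))
    if n!='wrist':
        m=V&(Z>.056)&(Z<.0625)&(Y<0)&(X>.4)&(X<1)
        k,l,st,ce=cv2.connectedComponentsWithStats(m.astype(np.uint8));i=1+st[1:,4].argmax()
        q=P[l==i];h=cv2.convexHull(q[:,:2].astype(np.float32))[:,0]
        print(' disc z',np.median(q[:,2]),'circ',fit_circle(h))
        dc=fit_circle(h)[0]
        r=np.hypot(X-dc[0],Y-dc[1])
        mh=V&(Z>.0755)&(Z<.081)&(r<.03)
        if mh.sum()>8:
            q=P[mh];print(' head',q.mean(0).round(4),len(q),cv2.minEnclosingCircle(q[:,:2].astype(np.float32)))
        mt=V&(Z>.074)&(Z<.1)&(r>.06)&(r<.1)
        k,l,st,ce=cv2.connectedComponentsWithStats(mt.astype(np.uint8))
        print(' tubes',[(P[l==i].mean(0).round(3)[:2]-dc).round(3).tolist() for i in range(1,k) if st[i,4]>4])
        mc=V&(Z>.0628)&(Z<.07)&(r<.07)
        k,l,st,ce=cv2.connectedComponentsWithStats(mc.astype(np.uint8))
        for i in range(1,k):
            if st[i,4]>15: print(' clip?',ce[i].round(1),st[i],P[l==i].mean(0).round(4))
S,D,W=fs
a=cv2.resize(S['f'][130:240,320:470],(600,440),interpolation=cv2.INTER_CUBIC)
b=cv2.resize(D['f'][195:300,370:520],(200,140)) 
save('tools.png',a)
c1=cv2.resize(S['f'][235:305,150:250],(400,280),interpolation=cv2.INTER_CUBIC)
c2=cv2.resize(D['f'][215:285,385:485],(400,280),interpolation=cv2.INTER_CUBIC)
save('clip.png',np.hstack([c1,c2]))
E
```

```text
scene bench z -4.373733865248308e-05
 handle [545.39007782  68.71498054] 1028 mean [0.3743 0.7761 0.0633] top [0.371  0.7782 0.0887] [0.3038 0.773 ] [0.4416 0.7827]
 handle [411.99239544 154.05703422] 263 mean [0.5101 0.3247 0.0616] top [0.5071 0.3264 0.0829] [0.491  0.3194] [0.5206 0.3333]
 handle [372.09051724 175.32327586] 232 mean [0.5339 0.2175 0.0627] top [0.5307 0.2192 0.0836] [0.5167 0.2139] [0.5462 0.225 ]
 disc z 0.059760966763097834 circ (array([ 0.64996894, -0.1779375 ]), np.float64(0.0942480312562594))
 head [ 0.6504 -0.1781  0.0775] 167 ((0.6503260135650635, -0.17725446820259094), 0.014158815145492554)
 tubes [[0.043, 0.066], [-0.001, -0.077], [0.07, 0.037], [0.038, -0.068], [0.079, -0.002], [0.068, -0.04]]
 clip? [203.1 260.9] [193 251  21  22 196] [ 0.6072 -0.1596  0.0647]
side bench z 0.0002735685437750268
 handle [179.34920635  15.74603175] 63 mean [0.7466 1.9331 0.0599] top [0.7479 1.9311 0.0855] [0.7336 1.9267] [0.7587 1.9363]
 handle [199.93577982  28.11009174] 109 mean [0.7462 1.5354 0.0658] top [0.7502 1.5388 0.0969] [0.7372 1.5304] [0.7644 1.549 ]
 handle [144
[... 157 characters left out ...]
an [0.5019 0.3212 0.0589] top [0.5028 0.3225 0.083 ] [0.4895 0.3165] [0.5166 0.3296]
 handle [274.         160.40880503] 318 mean [0.5243 0.2142 0.0591] top [0.5254 0.2153 0.0834] [0.5126 0.2103] [0.5377 0.2217]
 disc z 0.059990937753960194 circ (array([ 0.64692927, -0.18005237]), np.float64(0.09494449511906052))
 head [ 0.6456 -0.1805  0.0778] 188 ((0.6457580924034119, -0.18020205199718475), 0.014561152085661888)
 tubes [[0.039, 0.065], [0.067, 0.036], [0.076, -0.003], [0.065, -0.042], [0.035, -0.069], [-0.004, -0.079]]
 clip? [425.2 248.3] [411 238  33  21 297] [ 0.603  -0.1618  0.065 ]
 clip? [453.8 247.7] [449 245  12   5  18] [ 0.6402 -0.1836  0.0654]
wrist bench z 0.0001225966956666935
```

View pics/tools.png

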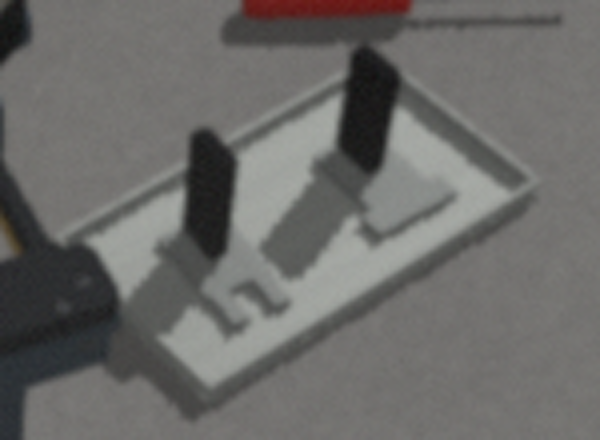

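View pics/clip.png

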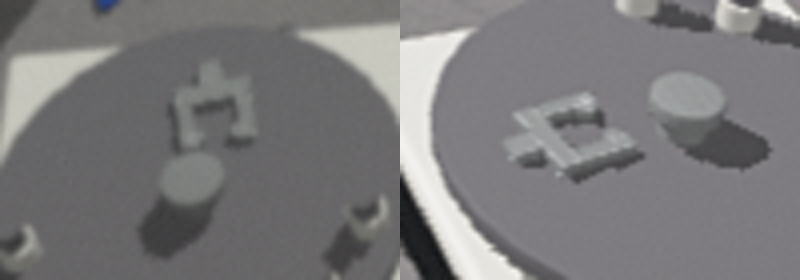

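The crop shows two tines at about (230–285,310) on the nearer tool, scene pixel (372,178), so that is the fork. The other tool, (412,158), ends in a solid bar and is the scraper. In the clip crop, the steel clip's mouth faces the spindle, a little aside and slightly turned. I'll move over the fork with the camera turned to the +x side.

Emit:
drive_tool --pt "-0.17 0.22 -0.01 0 0 -0.15" --pt "-0.17 0.22 -0.01 0 0 -0.3" --pt "-0.17 0.22 -0.01 0 0 -0.45" --pt "-0.17 0.22 -0.01 0 0 -0.6" --pt "-0.17 0.22 -0.01 0 0 -0.75" --pt "-0.17 0.22 -0.01 0 0 -0.9" --pt "-0.17 0.22 -0.01 0 0 -1.05" --pt "-0.17 0.22 -0.01 0 0 -1.2" --pt "-0.17 0.22 -0.01 0 0 -1.35" --pt "-0.17 0.22 -0.01 0 0 -1.5" --pt "-0.17 0.22 -0.01 0 0 -1.57" --pt "-0.17 0.22 -0.01 0 0 -1.57" --pt "-0.17 0.22 -0.01 0 0 -1.57"

```text
t: 1.45
tool_pos: [0.5299, 0.22, 0.2038]
tool_rot: [[1.0, 0.003, -0.0], [0.003, -1.0, -0.0], [-0.0, 0.0, -1.0]]
force: [0.0, -0.4, 0.6]
opening: 0.0912
gripper_force: 0.0
```

```bash
python3 - <<'E'
from h import *
import pickle
c=grab('wrist');S=grab('scene');D=grab('side');pickle.dump((c,S,D),open('f1.pkl','wb'));save('w1.png',c['f'])
s=bot.read_state();print(s['t'],s['tool_pos'],np.array(s['tool_rot']).round(3).tolist())
for n,k in(('w',c),('s',S),('d',D)):
    P=cloud(k);f=k['f'].astype(int)
    m=(k['z']>0)&(P[...,2]>.075)&(P[...,2]<.09)&(f.max(2)<75)&(abs(P[...,0]-.53)<.05)&(abs(P[...,1]-.217)<.04)
    q=P[m]
    if len(q)>8: print(n,len(q),q.mean(0).round(4),cv2.minAreaRect((q[:,:2]*1000).astype(np.float32)))
    # foot/tines: z ~ .010
    m=(k['z']>0)&(P[...,2]>.0075)&(P[...,2]<.0125)&(abs(P[...,0]-.55)<.07)&(abs(P[...,1]-.217)<.04)
    q=P[m]
    if len(q)>8: print(n,'foot',len(q),q.mean(0).round(4),cv2.minAreaRect((q[:,:2]*1000).astype(np.float32)))
E
```

```text
1.6 [0.52998673 0.21996668 0.20389669] [[1.0, 0.002, -0.0], [0.002, -1.0, -0.0], [-0.0, 0.0, -1.0]]
w foot 1950 [0.5483 0.2212 0.0102] ((549.3824462890625, 205.94741821289062), (133.4555206298828, 73.2423095703125), 7.357780456542969)
s 87 [0.5308 0.219  0.0818] ((528.7276000976562, 220.0586700439453), (31.011587142944336, 12.76098918914795), 4.033644199371338)
s foot 375 [0.5545 0.2189 0.0098] ((549.5762939453125, 215.28810119628906), (137.92007446289062, 79.89807891845703), 1.7166061401367188)
d 78 [0.5253 0.2152 0.0811] ((526.4013061523438, 215.75189208984375), (27.209611892700195, 12.679513931274414), 11.499691009521484)
d foot 290 [0.5546 0.2156 0.0099] ((545.7807006835938, 207.3994903564453), (130.0588836669922, 77.62018585205078), 10.674112319946289)
```

View pics/w1.png

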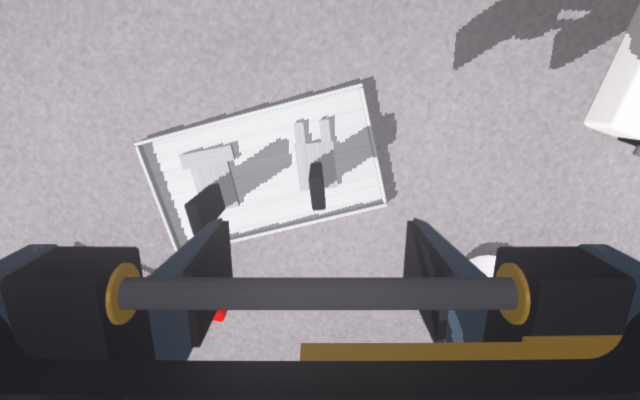

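```bash
python3 - <<'E'
from h import *
import pickle
c,S,D=pickle.load(open('f1.pkl','rb'))
for n,k in(('w',c),('s',S),('d',D)):
    P=cloud(k);f=k['f'].astype(int);g=f.max(2)
    box=(k['z']>0)&(abs(P[...,0]-.55)<.1)&(abs(P[...,1]-.217)<.045)
    m=box&(P[...,2]>.0065)&(P[...,2]<.013)
    kk,l,st,ce=cv2.connectedComponentsWithStats(m.astype(np.uint8),connectivity=4)
    for i in range(1,kk):
        if st[i,4]>60:
            q=P[l==i];print(n,'foot',ce[i].round(),st[i],q.mean(0).round(4),q.max(0).round(4),[np.round(v,1) for v in cv2.minAreaRect((q[:,:2]*1000).astype(np.float32))])
    m=box&(P[...,2]>.03)&(P[...,2]<.1)&(g<80)
    q=P[m]
    if len(q): 
        t=q[q[:,2]>.079];print(n,'handle',len(q),q[:,2].max(),[np.round(v,1) for v in cv2.minAreaRect((q[:,:2]*1000).astype(np.float32))],len(t),t.mean(0) if len(t) else'')
m=c['f'][100:215,280:350];save('w1c.png',cv2.resize(m,(490,805))[:600])
# tray rim outline in wrist
P=cloud(c);m=(c['z']>0)&(P[...,2]>.0125)&(P[...,2]<.0155)&(abs(P[...,0]-.54)<.15)&(abs(P[...,1]-.27)<.2)
q=P[m];print('rim',cv2.minAreaRect((q[:,:2]*1000).astype(np.float32)))
E
```

```text
w foot [315. 156.] [ 293  119   45   73 1866] [0.5497 0.2221 0.0102] [0.5874 0.2444 0.013 ] [array([549.5, 222.4]), array([72.4, 40. ]), np.float64(6.8)]
w foot [323. 217.] [286 208  76  19 150] [0.4832 0.2129 0.0101] [0.4935 0.2538 0.013 ] [array([482.8, 212.9]), array([ 1.9, 83.9]), np.float64(14.2)]
w handle 29 0.07694766211057374 [array([543.8, 220.9]), array([0.7, 8.9]), np.float64(4.1)] 0 
s foot [376. 198.] [359 186  34  26 342] [0.5525 0.2211 0.0094] [0.5869 0.2448 0.0128] [array([550.3, 222.8]), array([74.5, 41.8]), np.float64(6.2)]
s handle 258 0.08593193340890581 [array([529.4, 219.8]), array([32.3, 13.4]), np.float64(4.1)] 74 [0.53022186 0.21923947 0.08276419]
d foot [308. 169.] [295 162  26  14  64] [0.6058 0.2212 0.0099] [0.6166 0.2614 0.0129] [array([606.1, 221.4]), array([ 4.9, 82.9]), np.float64(13.3)]
d foot [285. 177.] [266 168  37  19 245] [0.548  0.216  0.0098] [0.5893 0.2439 0.013 ] [array([550.5, 221.3]), array([77.3, 43.5]), np.float64(5.7)]
d handle 329 0.0855594775233276 [array([526. , 216.5]), array([28.7, 13.6]), np.float64(2.4)] 57 [0.52574348 0.21566831 0.08261298]
rim ((530.2860107421875, 276.4050598144531), (130.21775817871094, 240.1829833984375), 14.130818367004395)
```

View pics/w1c.png

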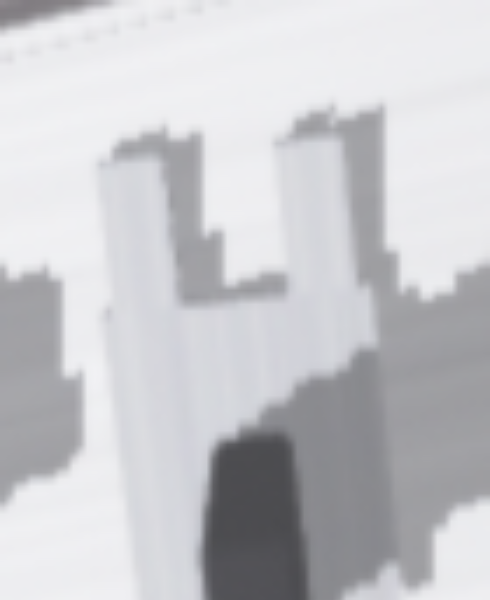

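The wrist crop shows two tines with ends at about (299,121) and (327,120) in the full picture. The fork's yaw is about +0.117 rad and the handle centre is about (0.5286, 0.220). I'll descend and grip.

Emit:
drive_tool --grip 0.0 --pt "-0.001 0 -0.04 0 0 0.06" --pt "-0.001 0 -0.08 0 0 0.115" --pt "-0.001 0 -0.09 0 0 0.115" --pt "-0.001 0 -0.12 0 0 0.115" --pt "-0.001 0 -0.15 0 0 0.115" --pt "-0.001 0 -0.175 0 0 0.115" --pt "-0.001 0 -0.186 0 0 0.115" --pt "-0.001 0 -0.188 0 0 0.115" --pt "-0.001 0 -0.188 0 0 0.115"

```text
t: 2.5
tool_pos: [0.5297, 0.2202, 0.0169]
tool_rot: [[0.993, 0.115, 0.001], [0.115, -0.993, 0.0], [0.001, -0.0, -1.0]]
force: [0.3, -0.4, -0.6]
opening: 0.0456
gripper_force: 0.0
```

Emit:
drive_tool --grip 1.0 --pt "0 0 0 0 0 0" --pt "0 0 0 0 0 0" --pt "0 0 0 0 0 0" --pt "0 0 0 0 0 0" --pt "0 0 0 0 0 0" --pt "0 0 0 0 0 0" --pt "0 0 0 0 0 0" --pt "0 0 0 0 0 0"

```text
t: 3.3
tool_pos: [0.5292, 0.2201, 0.0162]
tool_rot: [[0.993, 0.116, 0.0], [0.116, -0.993, 0.0], [0.0, -0.0, -1.0]]
force: [-1.8, -0.7, 6.7]
opening: 0.0116
gripper_force: 30.0
```

Emit:
drive_tool --pt "0 0 0.02 0 0 0" --pt "0 0 0.05 0 0 0" --pt "0 0 0.09 0 0 0" --pt "0 0 0.13 0 0 0" --pt "0.01 -0.04 0.135 0 0 -0.08" --pt "0.02 -0.08 0.135 0 0 -0.16" --pt "0.03 -0.12 0.135 0 0 -0.24" --pt "0.03 -0.16 0.135 0 0 -0.32" --pt "0.03 -0.2 0.135 0 0 -0.4" --pt "0.03 -0.24 0.135 0 0 -0.4" --pt "0.03 -0.27 0.135 0 0 -0.4" --pt "0.03 -0.3 0.135 0 0 -0.4" --pt "0.03 -0.31 0.135 0 0 -0.4" --pt "0.03 -0.31 0.135 0 0 -0.4" --pt "0.03 -0.31 0.135 0 0 -0.4"

```text
t: 4.8
tool_pos: [0.5588, -0.0894, 0.1507]
tool_rot: [[0.96, -0.281, -0.0], [-0.281, -0.96, 0.0], [-0.001, -0.0, -1.0]]
force: [0.7, -0.2, -2.2]
opening: 0.0117
gripper_force: 30.0
```

```bash
cat > clip.py <<'E'
from h import *
import pickle
def comp(k,lo,hi,cx,cy,r,minn=25):
    P=cloud(k);m=(k['z']>0)&(P[...,2]>lo)&(P[...,2]<hi)&(np.hypot(P[...,0]-cx,P[...,1]-cy)<r)
    n,l,st,ce=cv2.connectedComponentsWithStats(m.astype(np.uint8),connectivity=4)
    return [(ce[i],P[l==i]) for i in range(1,n) if st[i,4]>minn]
rect=lambda q:[np.round(v,1).tolist() for v in cv2.minAreaRect((q[:,:2]*1000).astype(np.float32))]
E
python3 - <<'E'
from clip import *
c=grab('wrist');S=grab('scene');D=grab('side');pickle.dump((c,S,D),open('f2.pkl','wb'));save('w2.png',c['f'])
s=bot.read_state();print(s['t'],s['tool_pos'],s['force'],c['K'][0,0],c['o'])
for n,k in(('w',c),('s',S),('d',D)):
    for ce,q in comp(k,.0755,.081,.648,-.179,.03): print(n,'head',ce,q.mean(0).round(4),len(q),cv2.minEnclosingCircle((q[:,:2]*1000).astype(np.float32)))
    for ce,q in comp(k,.0625,.068,.605,-.16,.033): print(n,'clip',ce,len(q),q.mean(0).round(4),rect(q))
    for ce,q in comp(k,.125,.147,s['tool_pos'][0]+.04,s['tool_pos'][1]-.01,.04): print(n,'fork',ce,len(q),q.mean(0).round(4),rect(q))
E
```

```text
4.95 [ 0.55895859 -0.08900063  0.15084909] [-0.72948121 -0.60533354 -1.77823193] 353.28594278535314 [ 0.63393571 -0.11136884  0.32149932]
w head [411.43569024  41.85050505] [ 0.6502 -0.1789  0.0779] 1485 ((650.0071411132812, -179.08763122558594), 13.678061485290527)
w clip [394.95765661 114.85904872] 1724 [ 0.6071 -0.1608  0.065 ] [[605.9, -160.7], [34.4, 45.1], 81.7]
w fork [317.42346833 188.23987539] 4815 [ 0.5904 -0.0986  0.1444] [[589.4, -98.3], [40.1, 50.3], 73.7]
s head [197.37037037 279.66049383] [ 0.6507 -0.1781  0.0778] 162 ((649.849853515625, -177.6917724609375), 14.090792655944824)
s clip [203.17535545 261.09004739] 211 [ 0.6076 -0.1595  0.0647] [[605.6, -159.4], [33.5, 46.8], 81.2]
s fork [227.78082192 216.37214612] 438 [ 0.5897 -0.0964  0.1435] [[589.6, -97.2], [40.3, 51.2], 73.4]
d head [456.39130435 238.93478261] [ 0.6459 -0.1804  0.0778] 184 ((647.0443725585938, -180.03060913085938), 14.480897903442383)
d clip [425.19536424 248.34768212] 302 [ 0.603  -0.1619  0.0649] [[602.6, -161.1], [35.2, 45.6], 82.9]
d fork [397.40759494 189.99493671] 395 [ 0.5871 -0.105   0.1437] [[586.1, -98.6], [40.0, 51.0], 74.2]
```

View pics/w2.png

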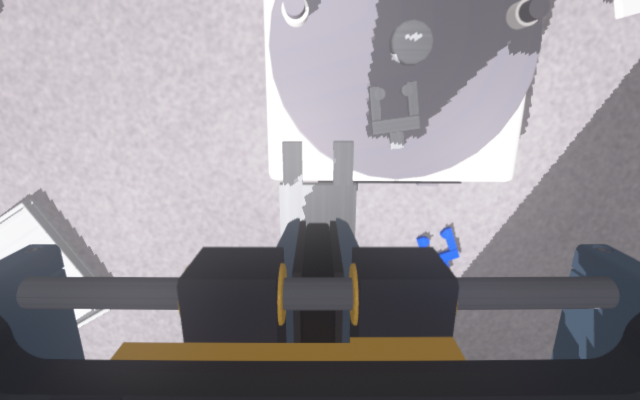

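The wrist picture shows the fork tines at (292,142)–(343,142), the clip at (395,115) and the spindle head at (411,42), all unobstructed. The clip centre comes out at (614.6, -162.0) mm with yaw -0.145 rad, and the spindle at (650, -179). I'll go behind the clip, aligned with it.

Emit:
drive_tool --pt "-0.017 -0.03 0 0 0 0.07" --pt "-0.0345 -0.0615 0 0 0 0.139" --pt "-0.0345 -0.0615 -0.02 0 0 0.139" --pt "-0.0345 -0.0615 -0.045 0 0 0.139" --pt "-0.0345 -0.0615 -0.064 0 0 0.139" --pt "-0.0345 -0.0615 -0.07 0 0 0.139" --pt "-0.0345 -0.0615 -0.07 0 0 0.139" --pt "-0.0345 -0.0615 -0.07 0 0 0.139"

```text
t: 5.75
tool_pos: [0.5251, -0.1513, 0.0817]
tool_rot: [[0.99, -0.144, 0.001], [-0.144, -0.99, -0.0], [0.001, 0.0, -1.0]]
force: [0.3, 0.6, -0.6]
opening: 0.0122
gripper_force: 30.0
```

```bash
cat > chk.py <<'E'
from clip import *
def chk(name=None):
    c=grab('wrist');s=bot.read_state();T=s['tool_pos']*np.r_[1,1,1];R=np.array(s['tool_rot']);u=R[:2,0];n=np.array([-u[1],u[0]])
    if name: save(name,c['f']);pickle.dump(c,open('last.pkl','wb'))
    print('t',s['t'],'tcp',np.round(T*1000,1),'yaw',np.arctan2(u[1],u[0]).round(3),'F',np.round(s['force'],1))
    tip=T[:2]+.057*u
    P=cloud(c);V=c['z']>0
    loc=np.stack([(P[...,:2]-tip)@u,(P[...,:2]-tip)@n],-1)*1000
    return c,P,V,loc,tip,u,n
E
python3 - <<'E'
from chk import *
c,P,V,loc,tip,u,n=chk('w3.png')
print('tip',tip)
# fork top height and tip extents
m=V&(loc[...,0]<0)&(loc[...,0]>-20)&(abs(loc[...,1])<20)&(P[...,2]>.07)&(P[...,2]<.1)
print('fork z',np.median(P[m][:,2]),len(P[m]))
m=V&(abs(loc[...,0])<10)&(abs(loc[...,1])<22)&(P[...,2]>.07)&(P[...,2]<.09)
q=loc[m];print('tips x max',np.percentile(q[:,0],[95,99,100]),'y',np.percentile(q[:,1],[0,1,99,100]))
m=V&(loc[...,0]>15)&(abs(loc[...,1])<50)&(abs(P[...,2]-.06)<.002);print('disc z',np.median(P[m][:,2]))
for ce,q in comp(c,.0625,.068,.610,-.162,.036): print('clip',ce,len(q),q.mean(0).round(4),rect(q))
for ce,q in comp(c,.0755,.081,.65,-.179,.03): print('head',q.mean(0).round(4),len(q),cv2.minEnclosingCircle((q[:,:2]*1000).astype(np.float32)))
E
```

```text
t 5.8 tcp [ 525.2 -151.4   81.9] yaw -0.145 F [ 0.3 -0.5 -0.6]
tip [ 0.58164308 -0.15966268]
fork z 0.07554757748786464 1621
tips x max [-0.27136615 -0.18408029 -0.15558166] y [-18.14267446 -17.96994233  17.68472725  17.88115417]
disc z 0.06008737826956281
clip [287.25547445  66.27128954] 822 [ 0.6197 -0.1501  0.065 ] [[618.6, -151.1], [11.0, 23.1], 79.6]
clip [337.05583756  66.35152284] 788 [ 0.616  -0.1748  0.0651] [[615.4, -173.5], [10.6, 23.1], 82.9]
clip [312.27640845 108.72007042] 1704 [ 0.5974 -0.1594  0.0651] [[594.2, -158.9], [33.9, 21.4], 81.7]
head [ 0.6402 -0.178   0.0778] 671 ((642.9378662109375, -178.5942840576172), 11.725556373596191)
```

Emit:
drive_tool --pt "0 0.001 -0.004 0 0 0" --pt "0 0.001 -0.0085 0 0 0" --pt "0 0.001 -0.0085 0 0 0" --pt "0.004 0.0004 -0.0085 0 0 0" --pt "0.008 -0.0002 -0.0085 0 0 0" --pt "0.011 -0.0006 -0.0085 0 0 0" --pt "0.011 -0.0006 -0.0085 0 0 0" --pt "0.011 -0.0006 -0.0085 0 0 0"

```text
t: 6.6
tool_pos: [0.5355, -0.1521, 0.0724]
tool_rot: [[0.989, -0.145, -0.0], [-0.145, -0.989, 0.0], [-0.0, -0.0, -1.0]]
force: [0.6, 0.6, -1.5]
opening: 0.012
gripper_force: 30.0
```

```bash
cat >> chk.py <<'E'
def rel(c,P,V,loc,tip,u,n):
    m=V&(P[...,2]>.0625)&(P[...,2]<.068)&(loc[...,0]>-14)&(loc[...,0]<40)&(abs(loc[...,1])<30)
    # clip seen: bar + arms ahead of the tips
    q=loc[m&(loc[...,0]>.3)]
    bar=q[q[:,0]<9+q[:,0].min()]
    print('rear x pct',np.percentile(q[:,0],[1,5,50,99]).round(1),'y',np.percentile(q[:,1],[1,99]).round(1))
    L=q[q[:,1]>0];Rr=q[q[:,1]<0]
    for nm,s in(('L',L),('R',Rr)):
        print(nm,'xmin,xmax',np.percentile(s[:,0],[1,99]).round(2))
    t=loc[m&(loc[...,0]<-2)&(abs(loc[...,1])<7.9)]
    if len(t): print('tail y',np.percentile(t[:,1],[2,98]).round(2),'xmin',t[:,0].min().round(1))
    h=V&(abs(P[...,2]-.078)<.002)&(loc[...,0]>0)&(abs(loc[...,1])<40)&(loc[...,0]<90)
    if h.sum()>30:
        q=loc[h];cc,r=cv2.minEnclosingCircle(q.astype(np.float32));print('head loc',np.round(cc,1),round(r,1))
E
python3 - <<'E'
from chk import *
a=chk('w4.png');print('tip',a[4]);rel(*a)
E
```

```text
t 6.65 tcp [ 535.4 -152.1   72.3] yaw -0.145 F [ 0.1  0.5 -1. ]
tip [ 0.59181281 -0.16031203]
rear x pct [ 1.   3.8 15.5 35.9] y [-14.9  18.3]
L xmin,xmax [ 0.92 35.94]
R xmin,xmax [ 1.33 35.94]
tail y [-3.04  6.62] xmin -13.4
head loc [ 59.4 -10.7] 13.8
```

View pics/w4.png

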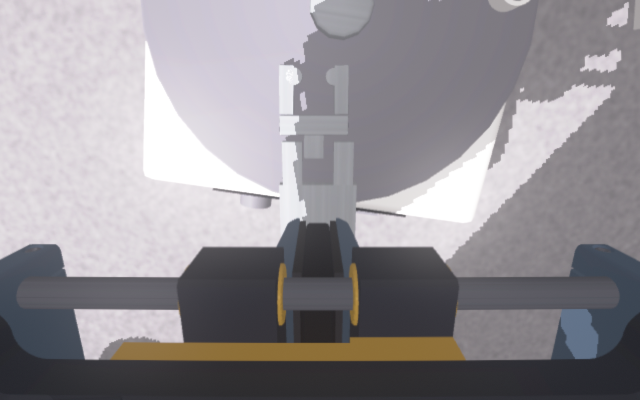

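Emit:
drive_tool --pt "0.001 -0.0012 0.0006 0 0 0" --pt "0.0022 -0.0015 0.0006 0 0 0" --pt "0.0032 -0.0017 0.0006 0 0 0" --pt "0.0046 -0.0012 0.0006 0 0 -0.017" --pt "0.006 -0.0007 0.0006 0 0 -0.034" --pt "0.0073 -0.0002 0.0006 0 0 -0.051" --pt "0.0086 0.0003 0.0006 0 0 -0.068" --pt "0.0099 0.0008 0.0006 0 0 -0.085" --pt "0.0112 0.0013 0.0006 0 0 -0.102" --pt "0.0112 0.0013 0.0006 0 0 -0.102"

```text
t: 7.65
tool_pos: [0.5469, -0.1507, 0.073]
tool_rot: [[0.969, -0.245, 0.0], [-0.245, -0.969, -0.0], [0.0, -0.0, -1.0]]
force: [-0.3, 0.5, -1.6]
opening: 0.012
gripper_force: 30.0
```

```bash
python3 - <<'E'
from chk import *
a=chk('w5.png');print('tip',a[4]);rel(*a)
E
```

```text
t 7.7 tcp [ 546.8 -150.8   73. ] yaw -0.247 F [ 1.1 -0.8 -2.2]
tip [ 0.60209498 -0.16471551]
rear x pct [ 0.4  1.3 12.6 32.7] y [-13.6  19.4]
L xmin,xmax [ 0.38 32.75]
R xmin,xmax [ 0.63 32.59]
tail y [-1.86  7.8 ] xmin -11.6
head loc [50.  -2.5] 13.9
```

Emit:
drive_tool --pt "0.0014 0.0005 0 0 0 -0.017" --pt "0.0028 0.001 0 0 0 -0.034" --pt "0.0042 0.0016 0 0 0 -0.051" --pt "0.0056 0.0021 0 0 0 -0.068" --pt "0.0069 0.0027 0 0 0 -0.085" --pt "0.0082 0.0032 0 0 0 -0.102" --pt "0.0082 0.0032 0 0 0 -0.102"

```text
t: 8.4
tool_pos: [0.5551, -0.1475, 0.073]
tool_rot: [[0.939, -0.343, 0.0], [-0.343, -0.939, -0.0], [0.0, -0.0, -1.0]]
force: [0.1, 0.5, -1.2]
opening: 0.0119
gripper_force: 30.0
```

```bash
python3 - <<'E'
from chk import *
a=chk('w6.png');print('tip',a[4]);rel(*a)
E
```

```text
t 8.45 tcp [ 555.  -147.6   73. ] yaw -0.349 F [-0.1  0.3 -2.2]
tip [ 0.60854766 -0.16707666]
rear x pct [ 0.4  1.3 12.6 32.8] y [-13.4  19.6]
L xmin,xmax [ 0.4  32.82]
R xmin,xmax [ 0.4  32.58]
tail y [-7.85  7.49] xmin -13.8
head loc [43.3  2.6] 14.0
```

View pics/w6.png

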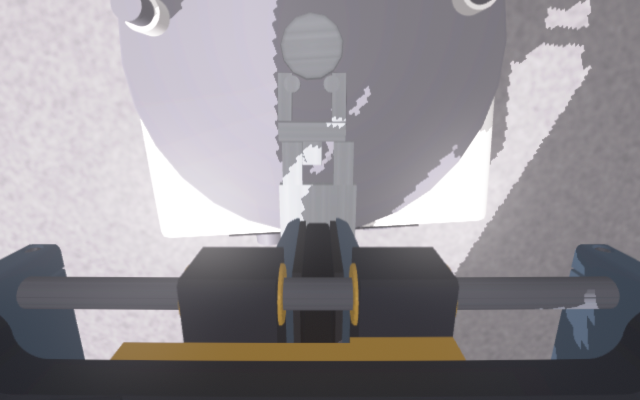

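The picture shows the clip's mouth centred on the spindle: head at (312,46), clip bar at (312,130), both tines on the bar. I'll push straight along the fork axis.

Emit:
drive_tool --pt "0.0009 -0.0003 0 0 0 0" --pt "0.0019 -0.0007 0 0 0 0" --pt "0.0028 -0.001 0 0 0 0" --pt "0.0038 -0.0014 0 0 0 0" --pt "0.0047 -0.0017 0 0 0 0" --pt "0.0056 -0.0021 0 0 0 0" --pt "0.0066 -0.0024 0 0 0 0" --pt "0.0075 -0.0027 0 0 0 0" --pt "0.0085 -0.0031 0 0 0 0"

```text
t: 9.35
tool_pos: [0.5629, -0.1505, 0.0728]
tool_rot: [[0.94, -0.342, -0.001], [-0.342, -0.94, 0.0], [-0.001, 0.0, -1.0]]
force: [-6.0, 1.4, 1.7]
opening: 0.0121
gripper_force: 30.0
```

Emit:
drive_tool --pt "0.0007 -0.0003 0 0 0 0" --pt "0.0014 -0.0005 0 0 0 0" --pt "0.0021 -0.0008 0 0 0 0" --pt "0.0028 -0.001 0 0 0 0"

```text
t: 9.75
tool_pos: [0.5654, -0.1514, 0.0728]
tool_rot: [[0.94, -0.342, -0.002], [-0.342, -0.94, 0.001], [-0.002, 0.0, -1.0]]
force: [-5.9, 1.7, 2.3]
opening: 0.0116
gripper_force: 30.0
```

```bash
python3 - <<'E'
from chk import *
a=chk('w7.png');print('tip',a[4]);rel(*a)
E
```

```text
t 9.8 tcp [ 565.5 -151.5   72.8] yaw -0.349 F [-3.6  2.1 -1.5]
tip [ 0.6190742 -0.1709835]
rear x pct [ 0.6  1.2 10.  32. ] y [-15.6  21.1]
L xmin,xmax [ 0.56 31.66]
R xmin,xmax [ 0.56 32.01]
tail y [-1.72  7.46] xmin -12.8
head loc [32.   2.7] 14.0
```

Emit:
drive_tool --pt "0.0007 -0.0003 0 0 0 0" --pt "0.0014 -0.0005 0 0 0 0" --pt "0.0021 -0.0008 0 0 0 0" --pt "0.0028 -0.001 0 0 0 0" --pt "0.0035 -0.0013 0 0 0 0"

```text
t: 10.3
tool_pos: [0.5698, -0.153, 0.073]
tool_rot: [[0.94, -0.342, 0.0], [-0.342, -0.94, -0.0], [0.0, -0.0, -1.0]]
force: [-1.7, 0.1, -2.9]
opening: 0.012
gripper_force: 30.0
```

Emit:
drive_tool --pt "0.0007 -0.0003 0 0 0 0" --pt "0.0014 -0.0005 0 0 0 0" --pt "0.0021 -0.0008 0 0 0 0" --pt "0.0028 -0.001 0 0 0 0" --pt "0.0035 -0.0013 0 0 0 0"

```text
t: 10.8
tool_pos: [0.5734, -0.1544, 0.0731]
tool_rot: [[0.94, -0.342, 0.0], [-0.342, -0.94, -0.0], [0.0, -0.0, -1.0]]
force: [0.2, -0.4, -2.0]
opening: 0.012
gripper_force: 30.0
```

```bash
python3 - <<'E'
from chk import *
a=chk('w8.png');print('tip',a[4]);rel(*a)
E
```

```text
t 10.85 tcp [ 573.5 -154.4   73.1] yaw -0.349 F [ 0.2 -0.4 -2.3]
tip [ 0.62707879 -0.17392287]
rear x pct [ 0.8  2.8 11.5 37.7] y [-14.   19.4]
L xmin,xmax [ 0.68 37.57]
R xmin,xmax [ 1.19 38.07]
tail y [-7.88  7.46] xmin -13.7
head loc [23.5  2.9] 13.9
```

Emit:
drive_tool --pt "0.0009 -0.0003 0 0 0 0" --pt "0.0019 -0.0007 0 0 0 0" --pt "0.0028 -0.001 0 0 0 0" --pt "0.0036 -0.0013 0 0 0 0" --pt "0.0041 -0.0015 0 0 0 0" --pt "0.0045 -0.0016 0 0 0 0" --pt "0.0049 -0.0018 0 0 0 0" --pt "0.0049 -0.0018 0 0 0 0"

```text
t: 11.65
tool_pos: [0.5781, -0.1561, 0.073]
tool_rot: [[0.94, -0.342, -0.0], [-0.342, -0.94, 0.0], [-0.0, -0.0, -1.0]]
force: [-0.2, 0.2, -1.6]
opening: 0.0119
gripper_force: 30.0
```

Emit:
drive_tool --pt "0.0004 -0.0001 0 0 0 0" --pt "0.0007 -0.0003 0 0 0 0" --pt "0.0007 -0.0003 0 0 0 0"

```text
t: 11.95
tool_pos: [0.5784, -0.1563, 0.0729]
tool_rot: [[0.94, -0.342, -0.001], [-0.342, -0.94, 0.0], [-0.001, 0.0, -1.0]]
force: [-3.4, 1.2, 0.0]
opening: 0.0121
gripper_force: 30.0
```

Emit:
drive_tool --pt "0.0003 -0.0001 0 0 0 0" --pt "0.0006 -0.0002 0 0 0 0" --pt "0.0006 -0.0002 0 0 0 0"

```text
t: 12.25
tool_pos: [0.5786, -0.1563, 0.0728]
tool_rot: [[0.94, -0.342, -0.002], [-0.342, -0.94, 0.001], [-0.002, 0.0, -1.0]]
force: [-6.1, 3.6, 1.8]
opening: 0.0117
gripper_force: 30.0
```

Emit:
drive_tool --pt "0.0003 -0.0001 0 0 0 0" --pt "0.0006 -0.0002 0 0 0 0" --pt "0.0006 -0.0002 0 0 0 0"

```text
t: 12.55
tool_pos: [0.5786, -0.1563, 0.0726]
tool_rot: [[0.94, -0.342, -0.003], [-0.342, -0.94, 0.001], [-0.003, 0.0, -1.0]]
force: [-8.7, 3.3, 3.6]
opening: 0.0117
gripper_force: 30.0
```

Emit:
drive_tool --pt "0.0003 -0.0001 0 0 0 0" --pt "0.0006 -0.0002 0 0 0 0" --pt "0.0006 -0.0002 0 0 0 0"

```text
t: 12.85
tool_pos: [0.5787, -0.1564, 0.0725]
tool_rot: [[0.94, -0.342, -0.004], [-0.342, -0.94, 0.001], [-0.004, 0.0, -1.0]]
force: [-11.4, 3.7, 5.4]
opening: 0.0119
gripper_force: 30.0
```

```bash
python3 - <<'E'
from chk import *
a=chk('w9.png');print('tip',a[4]);rel(*a);print(a[1].shape,bot.read_state()['tool_rot'])
E
```

```text
t 12.9 tcp [ 578.7 -156.4   72.5] yaw -0.349 F [-11.    5.    4.4]
tip [ 0.63227083 -0.1758603 ]
rear x pct [ 0.4  0.8 10.5 32.6] y [-14.1  19.4]
L xmin,xmax [ 0.36 32.61]
R xmin,xmax [ 0.36 32.61]
tail y [-7.88  7.42] xmin -13.5
head loc [18.   2.7] 13.9
(400, 640, 3) [[ 9.39657731e-01 -3.42091453e-01 -4.09706004e-03]
 [-3.42088991e-01 -9.39666648e-01  1.30916431e-03]
 [-4.29772459e-03  1.71392770e-04 -9.99990750e-01]]
```

Emit:
drive_tool --pt "0.0003 -0.0001 0 0 0 0" --pt "0.0006 -0.0002 0 0 0 0" --pt "0.0008 -0.0003 0 0 0 0" --pt "0.0008 -0.0003 0 0 0 0"

```text
t: 13.3
tool_pos: [0.5788, -0.1564, 0.0725]
tool_rot: [[0.94, -0.342, -0.006], [-0.342, -0.94, 0.002], [-0.006, 0.0, -1.0]]
force: [-17.6, 6.6, 12.3]
opening: 0.0117
gripper_force: 30.0
```

Emit:
drive_tool --pt "0.0003 -0.0001 0 0 0 0" --pt "0.0006 -0.0002 0 0 0 0" --pt "0.0006 -0.0002 0 0 0 0" --pt "0.0006 -0.0002 0 0 0 0" --pt "0.0006 -0.0002 0 0 0 0"

```text
t: 13.8
tool_pos: [0.5789, -0.1564, 0.0725]
tool_rot: [[0.94, -0.342, -0.007], [-0.342, -0.94, 0.002], [-0.007, 0.0, -1.0]]
force: [-22.2, 8.1, 16.0]
opening: 0.0117
gripper_force: 30.0
```

The press reached about 20–23 N at the wrist, part of it disc friction, so the clip is firmly home. I'll back off along the axis, centre on the tail, and lift.

Emit:
drive_tool --pt "-0.001 0.0004 0 0 0 0" --pt "-0.002 0.0007 0 0 0 0" --pt "-0.004 0.0014 0 0 0 0" --pt "-0.0045 0.0045 0.0005 0 0 0" --pt "-0.0075 0.0055 0.0008 0 0 0" --pt "-0.013 0.0075 0.001 0 0 0" --pt "-0.02 0.01 0.001 0 0 0" --pt "-0.026 0.0122 0.001 0 0 0" --pt "-0.028 0.013 0.001 0 0 0" --pt "-0.028 0.013 0.02 0 0 0" --pt "-0.028 0.013 0.05 0 0 0" --pt "-0.028 0.013 0.078 0 0 0" --pt "-0.028 0.013 0.078 0 0 0" --pt "-0.028 0.013 0.078 0 0 0"

```text
t: 15.2
tool_pos: [0.5541, -0.1445, 0.1511]
tool_rot: [[0.94, -0.342, 0.001], [-0.342, -0.94, -0.0], [0.001, -0.0, -1.0]]
force: [-0.1, -0.2, -1.9]
opening: 0.012
gripper_force: 30.0
```

```bash
python3 - <<'E'
from chk import *
a=chk('w10.png');c,P,V,loc,tip,u,n=a;print('tip',tip)
m=V&(loc[...,0]<0)&(loc[...,0]>-20)&(abs(loc[...,1])<20)&(P[...,2]>.12)&(P[...,2]<.17)
print('fork z',np.median(P[m][:,2]),len(P[m]),np.polyfit(loc[m][:,0],P[m][:,2]*1000,1))
for ce,q in comp(c,.0625,.068,.645,-.178,.036): print('clip',ce,len(q),q.mean(0).round(4),rect(q))
for ce,q in comp(c,.0755,.081,.65,-.179,.03): print('head',q.mean(0).round(4),len(q),cv2.minEnclosingCircle((q[:,:2]*1000).astype(np.float32)))
S=grab('scene');D=grab('side')
o=np.hstack([cv2.resize(k['f'][y:y+70,x:x+100],(400,280),interpolation=cv2.INTER_CUBIC) for k,y,x in((S,235,150),(D,205,395))])
save('seat.png',np.vstack([o,cv2.resize(c['f'],(800,500))[:300]]))
E
```

```text
t 15.25 tcp [ 553.5 -144.4  150.3] yaw -0.349 F [-0.6  0.4 -2.6]
tip [ 0.60706819 -0.16388463]
fork z 0.1450389480245533 1594 [-5.58511557e-03  1.44887066e+02]
clip [313.05397727  80.89015152] 1056 [ 0.6392 -0.1723  0.065 ] [[643.7, -170.8], [46.3, 29.9], 28.5]
clip [338.68067227  54.36134454] 238 [ 0.6495 -0.1946  0.0651] [[648.7, -192.5], [8.1, 22.7], 71.4]
head [ 0.6501 -0.1794  0.078 ] 1482 ((650.15869140625, -179.350830078125), 13.953880310058594)
```

View pics/seat.png

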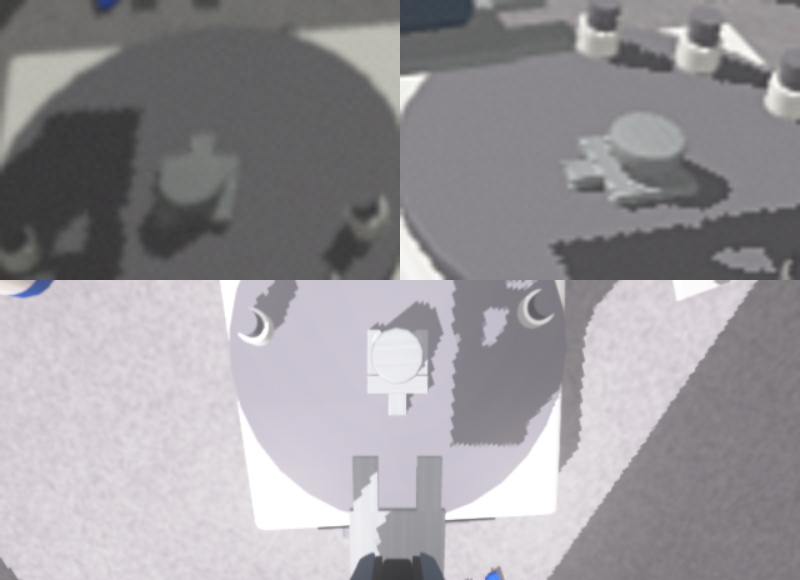

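The picture shows the clip round the spindle neck, with the head at (397,355) and the tail pointing back at (397,403) in the composite. Now I'll return the fork to its original place.

Emit:
drive_tool --pt "-0.002 0.03 0.002 0 0 0.06" --pt "-0.004 0.07 0.002 0 0 0.12" --pt "-0.008 0.11 0.002 0 0 0.18" --pt "-0.012 0.15 0.002 0 0 0.24" --pt "-0.016 0.19 0.002 0 0 0.3" --pt "-0.02 0.23 0.002 0 0 0.36" --pt "-0.0245 0.27 0.002 0 0 0.42" --pt "-0.0245 0.31 0.002 0 0 0.465" --pt "-0.0245 0.34 0.002 0 0 0.465" --pt "-0.0245 0.358 0 0 0 0.465" --pt "-0.0245 0.3645 0 0 0 0.465" --pt "-0.0245 0.3645 -0.03 0 0 0.465" --pt "-0.0245 0.3645 -0.06 0 0 0.465" --pt "-0.0245 0.3645 -0.09 0 0 0.465" --pt "-0.0245 0.3645 -0.11 0 0 0.465" --pt "-0.0245 0.3645 -0.12 0 0 0.465" --pt "-0.0245 0.3645 -0.12 0 0 0.465" --pt "-0.0245 0.3645 -0.12 0 0 0.465"

```text
t: 17.15
tool_pos: [0.5299, 0.2198, 0.0316]
tool_rot: [[0.993, 0.115, 0.0], [0.115, -0.993, 0.0], [0.0, -0.0, -1.0]]
force: [-0.1, -0.7, -1.0]
opening: 0.0118
gripper_force: 30.0
```

```bash
python3 - <<'E'
from chk import *
c,P,V,loc,tip,u,n=chk('w11.png')
m=V&(loc[...,0]<0)&(loc[...,0]>-20)&(abs(loc[...,1])<20)&(P[...,2]>.012)&(P[...,2]<.06);print('fork top z',np.median(P[m][:,2]))
m=V&(P[...,2]>.0125)&(P[...,2]<.0155)&(abs(P[...,0]-.54)<.15)&(abs(P[...,1]-.27)<.2)
q=P[m];print('rim',cv2.minAreaRect((q[:,:2]*1000).astype(np.float32)))
E
```

```text
t 17.2 tcp [530.1 220.   31.9] yaw 0.116 F [ 0.4  0.  -2.1]
fork top z 0.025433088463917897
rim ((530.6036376953125, 276.326171875), (130.19602966308594, 240.23719787597656), 14.19305419921875)
```

Emit:
drive_tool --pt "-0.001 0 -0.008 0 0 0" --pt "-0.001 0 -0.012 0 0 0" --pt "-0.001 0 -0.014 0 0 0" --pt "-0.001 0 -0.015 0 0 0" --pt "-0.001 0 -0.0155 0 0 0" --pt "-0.001 0 -0.0155 0 0 0"

```text
t: 17.8
tool_pos: [0.5283, 0.22, 0.0162]
tool_rot: [[0.993, 0.116, -0.001], [0.116, -0.993, -0.0], [-0.001, 0.0, -1.0]]
force: [-7.3, -3.3, 13.3]
opening: 0.0121
gripper_force: 30.0
```

Emit:
drive_tool --pt "0.0003 0 0.0005 0 0 0" --pt "0.0003 0 0.0005 0 0 0" --pt "0.0003 0 0.0005 0 0 0"

```text
t: 18.1
tool_pos: [0.529, 0.2201, 0.0162]
tool_rot: [[0.993, 0.116, 0.0], [0.116, -0.993, 0.0], [0.0, -0.0, -1.0]]
force: [-1.0, -0.3, 4.1]
opening: 0.0118
gripper_force: 30.0
```

Emit:
drive_tool --grip 0.0 --pt "0 0 0 0 0 0" --pt "0 0 0 0 0 0" --pt "0 0 0 0 0 0" --pt "0 0 0 0 0 0" --pt "0 0 0 0 0 0" --pt "0 0 0 0 0 0"

```text
t: 18.7
tool_pos: [0.5288, 0.22, 0.016]
tool_rot: [[0.993, 0.116, -0.0], [0.116, -0.993, -0.0], [-0.0, 0.0, -1.0]]
force: [0.2, 0.1, -0.9]
opening: 0.0454
gripper_force: 0.0
```

Emit:
drive_tool --pt "0 0 0.01 0 0 0" --pt "0 0 0.03 0 0 0" --pt "0 0 0.06 0 0 0" --pt "0 0 0.1 0 0 0" --pt "0 0 0.14 0 0 0" --pt "0 0 0.18 0 0 0" --pt "0 0 0.19 0 0 0" --pt "0 0 0.19 0 0 0" --pt "0 0 0.19 0 0 0"

```text
t: 19.6
tool_pos: [0.5282, 0.2198, 0.2052]
tool_rot: [[0.993, 0.116, -0.001], [0.116, -0.993, -0.0], [-0.001, 0.0, -1.0]]
force: [0.7, -0.0, -0.1]
opening: 0.0458
gripper_force: 0.0
```

```bash
python3 - <<'E'
from chk import *
from clip import *
c=grab('wrist');S=grab('scene')
for k in(c,S):
  for ce,q in comp(k,.0065,.013,.55,.222,.045,60): print('foot',ce,len(q),q.mean(0).round(4),rect(q))
for ce,q in comp(S,.075,.1,.53,.22,.03): print('handle top',q.mean(0),q[:,2].max())
for ce,q in comp(S,.0625,.068,.645,-.178,.036): print('clip',ce,len(q),rect(q))
print(bot.read_state()['t'],bot.read_state()['opening'])
save('end.png',S['f'])
E
```

```text
foot [317.28081458 153.94908896] 1866 [0.5494 0.2217 0.0101] [[549.6, 222.0], [71.8, 39.6], 7.4]
foot [375.24561404 197.99415205] 342 [0.5523 0.2203 0.0094] [[549.6, 222.8], [73.7, 41.3], 8.1]
handle top [0.5310973  0.21867474 0.08173921] 0.08601355337118177
clip [206.05555556 282.20833333] 72 [[652.2, -166.2], [10.2, 34.7], 68.8]
clip [190.9        287.76666667] 30 [[651.6, -191.7], [8.7, 15.7], 83.8]
19.7 0.045601360019801696
```

View pics/end.png

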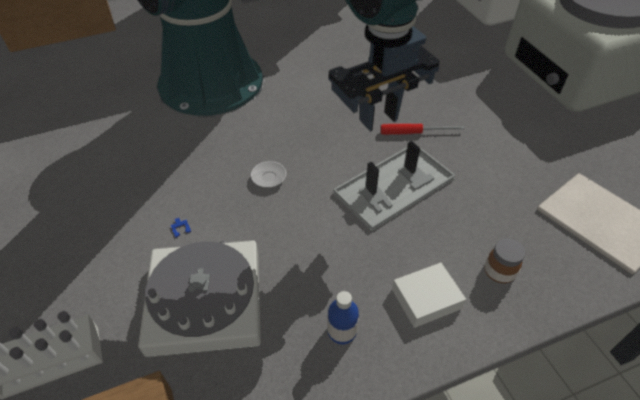

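The fork stands upright in the tray at (372,178), the clip is on the spindle at (200,278), and nothing else has moved.

```bash
python3 -c "
from plant import bot
print(bot.sign_off())"
```

```text
the job is handed in; nothing more can be done
None
```

The clip is snapped round the spindle and was pressed home with 23.6 N along the push at the wrist (part of it disc friction, so above the 18 N aim but under the 25 N limit); the fork stands upright back in the tray, and the job was handed in at about 20 s.

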